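Clamp a copper tube in the bench tube clamp

ROBOT

A 6-joint arm with a two-finger parallel gripper is mounted at the origin on the work surface. World frame = base frame: x ahead of the robot, y to its left, z up, the work surface at z = 0. Lengths are in m, angles in rad, forces in N, time in s.
With the tool pointing down it reaches from about 0.35 to 0.975 m from the base axis. Payload 7.1 kg.
Tool frame: the origin (TCP) lies midway between the tips of the shut fingers; the grasp point (between the pads) lies 19 mm behind it; z points along the fingers, y is the line along which they close (so a half turn about z gives the same grasp; the last joint's range is limited). The gripper opens to 88 mm and grips with 3 to 60 N. Pads are 20 mm wide; open, the fingers measure 115 mm over their backs; the gripper's body (75 mm by 178 mm) begins 61 mm behind the grasp point.
Start: joints at [-1.29, 0.423, 1.63, -0, 1.089, -0.019], TCP at [0.185, -0.597, 0.223] pointing down, gripper open.
Joint ranges: [-3, 3], [-0.9, 2.11], [0.09, 2.58], [-1.31, 4.45], [0.11, 2.69], [-2.54, 2.54]. Speed limits (rad/s): [2.39, 2.39, 3.01, 3.14, 3.14, 3.14].

INTERFACE

Orientations are given as a unit quaternion [w, x, y, z].
In Python, from station import move_pose, movel, movej, command_gripper, wait, inverse_kinematics, read_camera, camera_info, MotionError, job_done, get_time, get_joint_pos, get_qvel, get_effort, get_tcp_pos, get_ee_rot, get_ft_force, get_ft_torque, get_grip_width, get_finger_force gives the robot as it stands. Calls block until the motion is done:
- move_pose(position, orientation): joint-space move of the TCP to a pose.
- movel(position, frame=None, v=0.15, until_force=None): straight line of the TCP; frame=None keeps the orientation; v is the mean speed in m/s. With until_force (N) it stops when the force on the tool has changed by that much, and returns True; else False.
- movej(angles): joint-space move.
- command_gripper(opening): opening from 0.0 (shut) to 1.0 (fully open); the grip force is fixed at half the most; returns when the fingers have stopped.
- wait(seconds).
- inverse_kinematics(position, orientation): joint angles nearest the present ones, or None.
- read_camera(name): name is "scene" or "top"; returns the picture (400x640x3 uint8, red, green, blue); there is no depth.
- camera_info(name): a dict with "intrinsics" (3x3 intrinsics, pixels), "dist" ([k1, k2, p1, p2, k3] as OpenCV has them; the pictures are not rectified), "T" (4x4, takes a point from camera to world coordinates). Camera axes: x right, y up, looking along -z (the intrinsics and any distortion apply to the point x, -y, -z); pixel columns grow to the right and rows downward; lengths in m; the calibration is good to about 2 mm. A picture is of the moment at which its call begins. camera_info takes no time and is no camera call.
A pose or a line that the arm cannot do raises MotionError and nothing moves.
- job_done(): hands the job in; it is judged then, once.
Readings, each from a call of its own:
- get_time(): time.
- get_joint_pos(): joint angles.
- get_qvel(): joint speeds.
- get_effort(): joint torques, N m.
- get_tcp_pos(): TCP position.
- get_ee_rot(): TCP orientation.
- get_ft_force(): force on the tool from outside, world axes, zero at the start.
- get_ft_torque(): the same for the moment, N m.
- get_grip_width(): opening from 0.0 (shut) to 1.0 (fully open).
- get_finger_force(): force on a finger pad.
Only numpy, scipy, OpenCV 4.12 (cv2) and the standard library are available. Lean on these libraries where they do the work, as an engineer would, in place of code of your own. Each camera call takes 0.05 s, during which the arm holds its last target. There are 200 camera calls.

TASK

Lock the copper tube in the bench clamp: swing the clamp's hinged half over the tube and press it fully home so its rubber liner is squeezed flat, but gently enough not to crush the thin tube. Then bring the swing bolt up into the open slot of the hinged half, drawing it out by its T-bar against its spring to clear the raised lips, push it lightly to the bottom of the slot without jamming it hard, and let its square washer drop in behind the lips. Leave the tube where it lies and the hammer, wooden block and stake undisturbed.

Things in the scene. Friction and masses are not known exactly. Their poses are not given: they have to be found in the camera images.
- clamp: Dark steel bench tube clamp, screwed down. Origin: centre of the underside of its 170 x 120 x 12 mm base plate. y runs along the tube and both hinge pins, z up, x from the swing-bolt side to the hinge side. A V saddle 50 mm wide (y) carries the tube, axis at x = 0, z = 56 mm. Hinge ears up to z = 62 mm, outer faces y = +-26; bolt ears up to z = 38 mm, outer faces y = +-14.
- hinge (a point): Centre of the hinge pin of the hinged half: clamp frame x = +48, y = 0, z = 56 mm.
- pivot (a point): Centre of the pivot pin of the swing bolt: clamp frame x = -50, y = 0, z = 30 mm.
- cap (a joint): Angle (rad) of the hinged half, a dark steel arched strap 34 mm wide ending in a forked lug. 0 = fully home (lug level, liner flat), grows as it opens towards +x of the clamp; 1.57 = lug above the hinge; stop 1.75. Stiff: stays where left; 3 to 7 N at the lug moves it. The liner meets the tube at 0.06; from there the press grows to 6 N at the lug or 12 N on the arch top, then it stops hard. It stays home.
- lug (a point): Centre of the forked lug at the free end of the hinged half, 100 mm from the hinge pin; closed: clamp x = -52, y = 0, z = 58 mm. The lug is 40 mm long (closed: x = -68 to -28 mm, the arch rises from x = -33), 34 mm wide (y) and 8 mm thick (top at z = 62 mm). Its flat sides, 34 mm apart along y, can be pinched from above at any angle of the joint.
- slot (a point): Middle of the slot's inner end, level with the lug's top face; closed: clamp x = -46, y = 0, z = 62 mm. The slot, 10 mm wide on the centre line, is open at the lug's free end (x = -68 mm). On top, at the free end, each prong carries a raised lip 4 mm high and 7.5 mm long (x = -68 to -60.5 mm) that keeps the seated washer from sliding out.
- slot_end: The wall that closes the inner end of the slot (closed: faces -x at clamp x = -46 mm). This body's origin is on the hinge pin. The stem may press on it with at most 60 N, which is about 20 N of push at the T-bar (lever).
- liner: Black rubber liner under the flat top of the arch (the top is 34 x 34 mm, level at z = 88 mm when closed, centred over the tube). Liner 28 x 32 mm, sprung: 3 mm of travel, about 1.5 N at first touch and 7 N when flat. It may press on the tube with at most 40 N.
- swing (a joint): Angle (rad) of the swing bolt about its pivot: 0 = upright, its stem touching the bottom of the slot; grows as it lies outward towards -x of the clamp; outward stop at 1.35. Undrawn, its washer runs into the end of the closed lug at about 0.85, so draw it out before that. Light friction: it stays where it is left.
- draw (a joint): How far (m) the bolt is drawn out along its length against its return spring: 0 = fully in, 0.022 = stop. The pull is 3 N at 0 and 8 N at 0.022. Seated in the closed clamp the washer rests on the lug at 0.003; to swing in over the lips it needs 0.0125 or more, so about 0.017 (0.007 or more once upright). Let go, it springs back, damped.
- tee (a point): Centre of the bolt's T-bar, a knurled steel round bar 16 mm thick and 36 mm long along the clamp's y; its domed ends can be pinched from above and pivot freely in the grip. 62 mm (plus draw) from the pivot. Below it on the 8 mm stem is a square washer 18 (x) x 26 (y) x 6 mm, underside 33 mm from this point. With the stem at the slot's bottom the washer clears the lips by only 1.5 mm.
- tube: Thin copper tube, 42 mm in diameter and 250 mm long, lying loose in the saddle; origin at its centre, y along it.
- hammer: Hammer with a wooden handle lying on the bench, origin under it. Bystander.
- dish_block: Light wooden block 110 x 90 x 45 mm with a round hollow on top, origin at the centre of its underside. Bystander.
- stake: Small dark steel mushroom stake, 56 mm across and 68 mm high, standing on the bench, origin at the centre of its underside. Bystander.
- teebolt: The moving part of the swing bolt (stem, washer and T-bar); origin on the pivot pin at draw 0, z along the stem towards the T-bar.

How it is judged:
By the outcome, as a careful person would: the job done as asked, in the order asked, and still so for the second after the job is handed in, with the robot touching nothing.
It also fails if it takes over 69 s, if anything falls off the work surface, if the arm or the gripper's body presses on something with over 40 N, if the wrist force passes 120 N, or if a joint passes its speed limit or range.

## Working session

There is one attempt and no reset: what is moved stays moved. The work goes in short steps, each a Python script; the robot and the scene stay as the last script left them, time stands still between calls to the robot, and variables do not carry over. Pictures are saved under pics/ and viewed, at most 10 in all, crops included, and the job is handed in when it is done.

```bash
mkdir -p pics; ls; python3 - <<'E'
from station import *
import cv2
for n in("scene","top"):
    im=read_camera(n); cv2.imwrite(f"pics/{n}0.png",im[:,:,::-1])
    c=camera_info(n); print(n,c)
print(get_time(),get_ee_rot())
E
```

```text
pics
scene {'intrinsics': array([[361.73221433,   0.        , 323.05690961],
       [  0.        , 361.73221433, 197.52659439],
       [  0.        ,   0.        ,   1.        ]]), 'dist': array([-0.06581405,  0.        ,  0.        ,  0.        ,  0.        ]), 'T': array([[-5.95516926e-01, -5.72498393e-01,  5.63564708e-01,
         1.11994477e+00],
       [ 8.03342238e-01, -4.25191796e-01,  4.16957054e-01,
         4.55384750e-01],
       [ 9.15847236e-04,  7.01040317e-01,  7.13121052e-01,
         7.56203015e-01],
       [ 0.00000000e+00,  0.00000000e+00,  0.00000000e+00,
         1.00000000e+00]])}
top {'intrinsics': array([[374.1955258 ,   0.        , 320.92297862],
       [  0.        , 374.1955258 , 198.38986228],
       [  0.        ,   0.        ,   1.        ]]), 'dist': array([-0.00509056,  0.        ,  0.        ,  0.        ,  0.        ]), 'T': array([[-0.01331243,  0.98963374, -0.14299593,  0.45834883],
       [-0.99987707, -0.01435991, -0.00629567,  0.03467436],
       [-0.00828381,  0.14289454,  0.98970325,  1.07952668],
       [ 0.        ,  0.        ,  0.        ,  1.        ]])}
0.1 [-7.18942063e-04  9.88785844e-01  1.49338642e-01 -9.28456247e-05]
```

View pics/scene0.png

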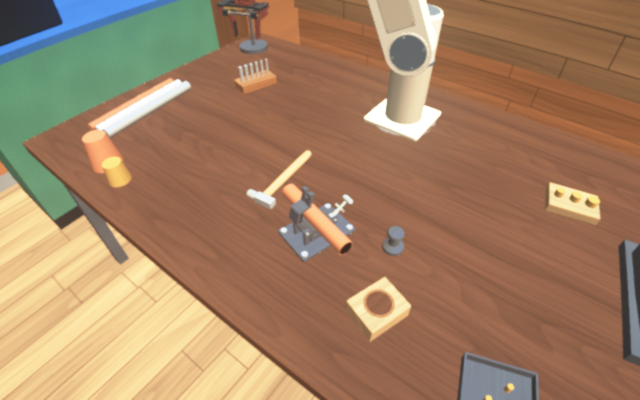

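View pics/top0.png

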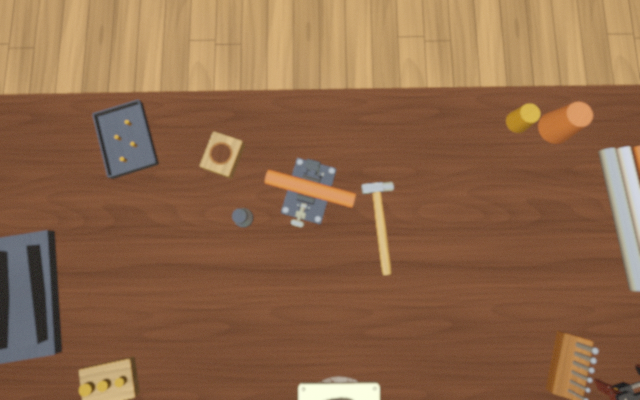

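The top view shows the clamp at about (309,190), with the bolt side (T-bar ~(298,223)) facing the robot. The tube runs from (268,177) to (353,200), and the hammer lies to the right, with the stake at (242,217) and block at (221,154). Next I'll take enlarged crops and a first pose.

```bash
cat > h.py <<'E'
from station import *
import numpy as np, cv2
from scipy.spatial.transform import Rotation as R
def ray(n,uv):
    c=camera_info(n); p=cv2.undistortPoints(np.array(uv,float).reshape(-1,1,2),c["intrinsics"],c["dist"]).reshape(-1,2)
    d=np.c_[p[:,0],-p[:,1],-np.ones(len(p))]@c["T"][:3,:3].T
    return c["T"][:3,3],d
def onz(n,uv,z):
    o,d=ray(n,uv); return o+d*((z-o[2])/d[:,2])[:,None]
def proj(n,P):
    c=camera_info(n); T=np.linalg.inv(c["T"]); q=np.atleast_2d(P)@T[:3,:3].T+T[:3,3]
    q=q*[1,-1,-1]
    return cv2.projectPoints(q,np.zeros(3),np.zeros(3),c["intrinsics"],c["dist"])[0].reshape(-1,2)
def tri(a,b):
    o1,d1=ray("top",[a]);o2,d2=ray("scene",[b]);d1=d1[0];d2=d2[0]
    s=np.linalg.lstsq(np.c_[d1,-d2],o2-o1,rcond=None)[0]
    A=o1+d1*s[0];B=o2+d2*s[1]; return (A+B)/2,np.linalg.norm(A-B)
def crop(n,x,y,w,h,k,f,im=None):
    im=read_camera(n) if im is None else im
    cv2.imwrite(f,cv2.resize(im[y:y+h,x:x+w,::-1],None,fx=k,fy=k,interpolation=cv2.INTER_CUBIC))
E
python3 - <<'E'
from h import *
t=cv2.imread("pics/top0.png");s=cv2.imread("pics/scene0.png")
a=cv2.resize(t[145:235,255:365],None,fx=7,fy=6.5*7/6.5,interpolation=3)[:590]
cv2.imwrite("pics/tc.png",a[:590])
cv2.imwrite("pics/sc.png",cv2.resize(s[175:270,265:375],None,fx=6,fy=6,interpolation=3))
hsv=cv2.cvtColor(t,cv2.COLOR_BGR2HSV)[145:235,255:365]
m=cv2.inRange(hsv,(5,140,140),(18,255,255)); 
n,l,st,_=cv2.connectedComponentsWithStats(m); i=1+st[1:,4].argmax(); ys,xs=np.where(l==i)
r=cv2.minAreaRect(np.c_[xs+255,ys+145].astype(np.float32)); print(r,cv2.boxPoints(r))
print(onz("top",cv2.boxPoints(r),0.056+.0))
print(onz("top",[(300,161),(332,170),(285,210),(320,219)],.014))
E
```

```text
((309.7556457519531, 188.07029724121094), (94.63675689697266, 16.753068923950195), 15.376252174377441) [[261.9099  183.60022]
 [266.3521  167.44681]
 [357.60138 192.54037]
 [353.15918 208.69379]]
[[ 0.65020778  0.20489241  0.056     ]
 [ 0.69601166  0.19286115  0.056     ]
 [ 0.62111562 -0.06054559  0.056     ]
 [ 0.57630833 -0.04710666  0.056     ]]
[[0.72351909 0.10109172 0.014     ]
 [0.6952497  0.00812786 0.014     ]
 [0.58016873 0.14487494 0.014     ]
 [0.55290097 0.04487819 0.014     ]]
```

View pics/tc.png

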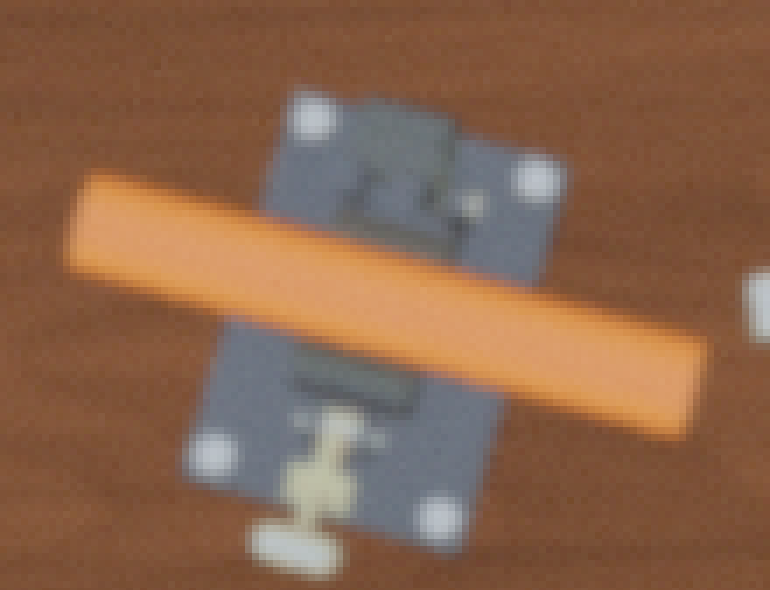

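View pics/sc.png

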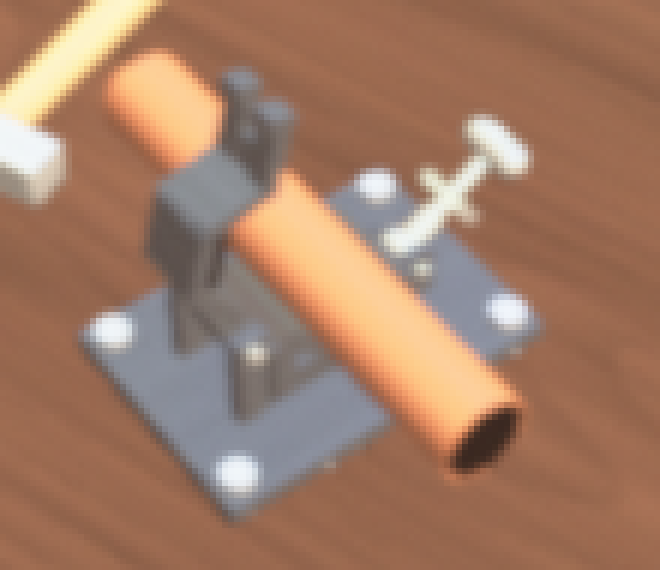

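The crops show four screw heads, the lug standing above the hinge with prong tips at scene (305,188)/(310,192), and the T-bar at top (297,223) and scene (348,199). I'll triangulate the pose from these.

```bash
python3 - <<'E'
from h import *
T=[(311,118),(538,180),(212,455),(440,520)];S=[(237,474),(110,331),(510,311),(378,186)]
tt=lambda p:(p[0]/7+255-.43,p[1]/7+145-.43); ss=lambda p:(p[0]/6+265-.42,p[1]/6+175-.42)
P=[]
for a,b in zip(T,S):
    p,e=tri(tt(a),ss(b)); P.append(p); print(p.round(4),round(e,4))
P=np.array(P); c=P.mean(0); x=(P[0]+P[1]-P[2]-P[3])[:2]; y=(P[0]+P[2]-P[1]-P[3])[:2]
ya=np.arctan2(x[1],x[0]); yb=np.arctan2(-y[0],y[1]); print(c,ya,yb,np.linalg.norm(x)/2,np.linalg.norm(y)/2)
yaw=(ya+yb)/2
Rz=R.from_euler('z',yaw).as_matrix()
o=np.array([c[0],c[1],0])
tee,e=tri(tt((295,549)),ss((498,145))); print("tee",(tee-o)@Rz,e)
# lug tip midpoint: scene ray intersect clamp y=0 plane
oo,d=ray("scene",[ss((240,78)),ss((272,107)),ss((256,92))])
for k,yc in ((0,-11),(1,11),(2,0)):
    A=(oo-o)@Rz; D=d[k]@Rz; print("lugtip",A+D*((yc/1000-A[1])/D[1]))
oo,d=ray("top",[tt((408,135)),]);A=(oo-o)@Rz;D=d[0]@Rz;print("toplug y0",A+D*(-A[1]/D[1]), A+D*((.15-A[2])/D[2]))
# tube ends along axis
r=[(67,270),(92,172),(706,340),(683,440)]
print((onz("top",[tt(p) for p in r],.056)-o)@Rz)
np.savez("pose.npz",o=o,yaw=yaw)
E
```

```text
[0.7216 0.1031 0.0185] 0.0015
[0.6942 0.0094 0.0167] 0.0011
[0.581  0.1447 0.0183] 0.0004
[0.5533 0.0521 0.0166] 0.0002
[0.63752044 0.07732643 0.0174834 ] -0.29055035449537325 -0.2881790214899222 0.1469062237214088 0.09715062612284402
tee [-0.10337279  0.00049557  0.06564693] 0.0009745072612717798
lugtip [ 0.02433943 -0.011       0.17185624]
lugtip [0.0246886  0.011      0.17365032]
lugtip [0.02444525 0.         0.17291705]
toplug y0 [0.05687889 0.         0.10707568] [ 0.04732555 -0.0040611   0.15      ]
[[-0.02131294  0.12027509  0.056     ]
 [ 0.01948511  0.12232927  0.056     ]
 [ 0.02035988 -0.13147027  0.056     ]
 [-0.02053414 -0.13311728  0.056     ]]
```

```bash
cat >> h.py <<'E'
_p=np.load("pose.npz"); O=_p["o"]; C=R.from_euler('z',float(_p["yaw"])).as_matrix()
Q=R.from_matrix(np.c_[C[:,0],-C[:,1],[0,0,-1]]).as_quat()[[3,0,1,2]]
def W(x,y,z): return O+C@np.array([x,y,z-19])/1000+np.array([0,0,19*0]) if 0 else O+C@(np.array([x,y,z-19])/1000)   # grasp point (clamp mm) -> TCP world
def G(): return ((get_tcp_pos()-O)@C*1000+[0,0,19]).round(1)   # grasp point in clamp mm
def F(): return (np.array(get_ft_force())@C).round(1)           # force in clamp axes
def st(s=""): print(s,"t",round(get_time(),2),"G",G(),"F",F(),"w",round(get_grip_width()*88,1),"ff",round(get_finger_force(),1),flush=True)
def lug(a): return 48-100*np.cos(a)+2*np.sin(a),56+100*np.sin(a)+2*np.cos(a)
def tee(a,d): return -50-(62+d)*np.sin(a),30+(62+d)*np.cos(a)
E
sed -i 's/ if 0 else.*//; s/ return O+C@np.array(\[x,y,z-19\])\/1000+np.array(\[0,0,19\*0\])/ return O+C@(np.array([x,y,z-19])\/1000)  # grasp point (clamp mm) -> TCP/' h.py
python3 - <<'E'
from h import *
x,z=lug(1.38)
st(); move_pose(W(x,0,z+110),Q); st("above"); print(get_joint_pos().round(2) if hasattr(get_joint_pos(),'round') else get_joint_pos())
movel(W(x,0,z+55)); 
crop("top",255,145,110,90,5,"pics/c1.png")
E
```

```text
t 0.1 G [-241.9 -775.2  241. ] F [-0.3 -0.1  0.4] w 87.8 ff 0.0
above t 2.99 G [ 31.3  -0.8 264.6] F [ 0.2 -0.6 -0.2] w 87.8 ff 0.0
[ 0.08  0.47  1.5  -0.    1.17  1.94]
```

```bash
python3 - <<'E'
from h import *
x,z=lug(1.38)
hit=movel(W(x,0,z),v=.1,until_force=10); st(f"down {hit}")
if not hit:
    command_gripper(.6); st("part")
    command_gripper(0); st("grip")
    crop("scene",255,150,130,120,5,"pics/c2.png")
E
```

```text
down False t 4.26 G [3.130e+01 1.000e-01 1.548e+02] F [ 0.2 -0.2 -0.2] w 87.6 ff 0.0
part t 4.97 G [ 31.    0.  154.5] F [ 0.5 -0.3  0.1] w 53.1 ff 0.0
grip t 5.41 G [ 3.100e+01 -1.000e-01  1.545e+02] F [-0.  -1.6 -0.9] w 33.8 ff 30.0
```

View pics/c2.png

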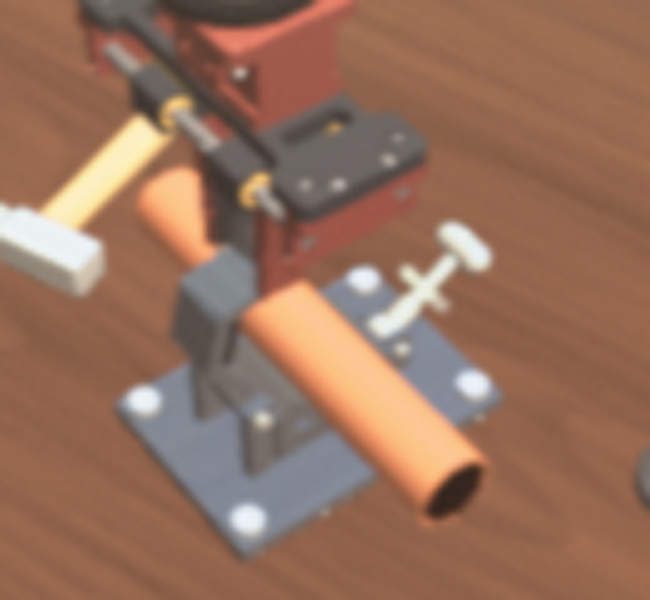

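The gripper holds the lug at a width of 33.8 mm and is well centred on it. Next I'll swing the cap down, checking force as I go.

```bash
python3 - <<'E'
from h import *
for a in np.linspace(1.38,.1,9)[1:]:
    x,z=lug(a); movel(W(x,0,z),v=.06); st(f"{a:.2f}")
    if np.abs(F()).max()>35: print("STOP"); break
E
```

```text
1.22 t 5.88 G [ 1.770e+01 -1.000e-01  1.516e+02] F [ 4.2 -2.7  0. ] w 33.9 ff 30.0
1.06 t 6.29 G [ 3.10e+00 -1.00e-01  1.46e+02] F [ 3.6 -4.1  6.5] w 33.7 ff 30.0
0.90 t 6.71 G [-1.130e+01 -1.000e-01  1.373e+02] F [-0.1 -3.6  8.9] w 34.4 ff 30.0
0.74 t 7.12 G [-2.42e+01 -1.00e-01  1.26e+02] F [-2.1 -3.   8.6] w 33.5 ff 30.0
0.58 t 7.54 G [-35.   -0.2 113. ] F [-3.6 -2.2  5.2] w 33.8 ff 30.0
0.42 t 7.96 G [-43.6  -0.2  98.5] F [-5.5 -0.6  3.9] w 33.6 ff 30.0
0.26 t 8.38 G [-49.6  -0.2  83.1] F [-5.2  0.1  0.4] w 33.7 ff 30.0
0.10 t 8.79 G [-53.   -0.3  67.1] F [-5.4 -0.5 -1.5] w 33.9 ff 30.0
```

```bash
python3 - <<'E'
from h import *
f0=F()[2]; x,_=lug(.03)
for z in np.arange(65.5,54,-1.):
    movel(W(-52.2,0,z),v=.02); st(f"{z}")
    if F()[2]>15: print("STOP"); break
E
```

```text
65.5 t 9.07 G [-53.3  -0.2  65.2] F [-5.4 -0.7  2.5] w 33.6 ff 30.0
64.5 t 9.32 G [-53.4  -0.2  64.4] F [-7.3 -0.6  5.3] w 34.1 ff 30.0
63.5 t 9.57 G [-53.6  -0.2  63.4] F [-6.7 -0.2  5.7] w 33.7 ff 30.0
62.5 t 9.82 G [-53.7  -0.3  62.4] F [-7.5 -1.1  4.5] w 33.7 ff 30.0
61.5 t 10.07 G [-53.8  -0.3  61.4] F [-8.1 -0.4  6. ] w 33.8 ff 30.0
60.5 t 10.32 G [-54.   -0.3  60.4] F [-8.5 -0.4  5.8] w 34.0 ff 30.0
59.5 t 10.57 G [-54.   -0.3  59.3] F [-8.8 -0.8  6.1] w 33.8 ff 30.0
58.5 t 10.82 G [-54.1  -0.3  58.3] F [-9.   1.   5.7] w 33.7 ff 30.0
57.5 t 11.07 G [-54.2  -0.3  57.3] F [-9.4 -0.6  5.3] w 33.8 ff 30.0
56.5 t 11.32 G [-54.3  -0.3  56.2] F [-8.9  0.3  4.7] w 33.8 ff 30.0
55.5 t 11.57 G [-54.3  -0.3  55.2] F [-9.2 -0.6  5.4] w 33.4 ff 30.0
54.5 t 11.82 G [-54.4  -0.3  54.2] F [-9.1  0.4  6.4] w 34.1 ff 30.0
```

```bash
python3 - <<'E'
from h import *
crop("scene",265,165,100,90,6.5,"pics/c3.png")
E
```

```text
(no output)
```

View pics/c3.png

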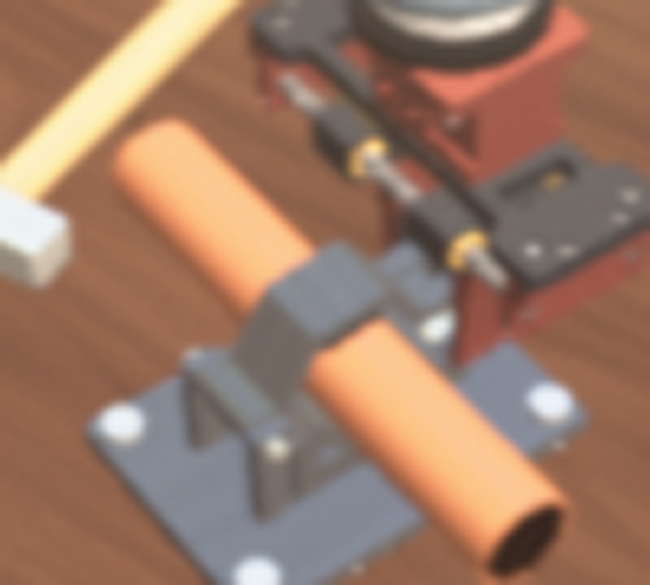

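The arch top still looks slightly tilted, so the lug is lagging behind the grip. I'll keep pressing until the force rises.

```bash
python3 - <<'E'
from h import *
for z in np.arange(53.5,47,-1.):
    movel(W(-52.2,0,z),v=.02); st(f"{z}")
    if F()[2]>13: print("STOP"); break
E
```

```text
53.5 t 12.12 G [-54.4  -0.3  53.2] F [-9.1  0.2  4.8] w 33.7 ff 30.0
52.5 t 12.38 G [-54.5  -0.3  52.2] F [-8.8  0.7  5.6] w 33.5 ff 30.0
51.5 t 12.62 G [-54.5  -0.3  51.1] F [-10.3   0.8   4.8] w 33.8 ff 30.0
50.5 t 12.88 G [-54.5  -0.3  50.1] F [-8.5  0.3  4.8] w 33.8 ff 30.0
49.5 t 13.12 G [-54.5  -0.3  49.1] F [-8.6  0.   4.7] w 33.5 ff 30.0
48.5 t 13.38 G [-54.5  -0.3  48.1] F [-8.5 -0.5  5.2] w 33.7 ff 30.0
47.5 t 13.62 G [-54.5  -0.3  47.2] F [-9.2  0.6  4.6] w 33.3 ff 30.0
```

The pads are now slipping on the lug at about 10 N without moving it. I'll release and press the arch top with shut fingers.

```bash
python3 - <<'E'
from h import *
command_gripper(.7); x,y,z=G()
movel(W(-53,0,135),v=.15); movel(W(-8,0,135),v=.15); command_gripper(0); wait(.1); st("shut")
f0=F()
h=movel(W(-8,0,104),v=.04,until_force=4); st(f"touch {h}")
z=G()[2]
for i in range(25):
    z-=.5; movel(W(-8,0,z),v=.015); f=(F()-f0); st(f"{z:.1f} {f}")
    if f[2]>22: print("STOP");break
E
```

```text
shut t 16.55 G [ -8.  -0. 135.] F [-0.2 -0.4  0.4] w 0.3 ff 0.0
touch True t 17.16 G [ -8.9  -0.2 109.4] F [-0.9  0.5  1.1] w 0.6 ff 0.2
108.9 [-3.6  0.   5. ] t 17.41 G [ -9.   -0.2 108.7] F [-3.8 -0.4  5.4] w 0.7 ff 3.0
108.4 [-5.5 -1.3  9.1] t 17.66 G [ -9.1  -0.2 108.6] F [-5.7 -1.7  9.5] w 0.3 ff 4.4
107.9 [-5.8 -0.3  9.8] t 17.91 G [ -9.1  -0.2 108.4] F [-6.  -0.7 10.2] w 0.3 ff 5.7
107.4 [-6.4 -1.2 12.7] t 18.16 G [ -9.3  -0.2 108. ] F [-6.6 -1.6 13.1] w 0.4 ff 6.7
106.9 [-8.3 -0.6 15.3] t 18.41 G [ -9.5  -0.2 107.7] F [-8.5 -1.  15.7] w 0.4 ff 7.5
106.4 [-9.6 -1.  16.7] t 18.66 G [ -9.6  -0.2 107.4] F [-9.8 -1.4 17.1] w 0.6 ff 8.4
105.9 [-10.5  -0.9  18.9] t 18.91 G [ -9.7  -0.2 107.2] F [-10.7  -1.3  19.3] w 0.3 ff 9.9
105.4 [-12.   -1.8  21.8] t 19.16 G [-9.700e+00 -1.000e-01  1.071e+02] F [-12.2  -2.2  22.2] w 0.5 ff 11.6
104.9 [-13.4  -3.2  25.9] t 19.41 G [-9.80e+00 -1.00e-01  1.07e+02] F [-13.6  -3.6  26.3] w 0.5 ff 13.3
STOP
```

```bash
python3 - <<'E'
from h import *
movel(W(-8,0,104.6),v=.015); wait(.15); st("press")
a=get_tcp_pos(); print(((a-O)@C*1000).round(2))
movel(W(-8,0,112),v=.05); movel(W(-70,0,150),v=.25); command_gripper(.75)
xt,zt=tee(.98,0); 
movel(W(xt,0,140),v=.25); st("lifted")
im=read_camera("scene"); cv2.imwrite("pics/s4.png",im[:,:,::-1]); cv2.imwrite("pics/t4.png",read_camera("top")[:,:,::-1])
crop("scene",265,165,100,90,6.5,"pics/c4.png",im)
E
```

```text
press t 19.81 G [ -9.7  -0.2 107. ] F [-14.1  -3.2  28.2] w 0.6 ff 14.4
[-9.7  -0.16 88.  ]
lifted t 21.93 G [-102.7   -0.2  139.6] F [ 0.5 -0.2  0.4] w 66.2 ff 0.0
```

View pics/c4.png

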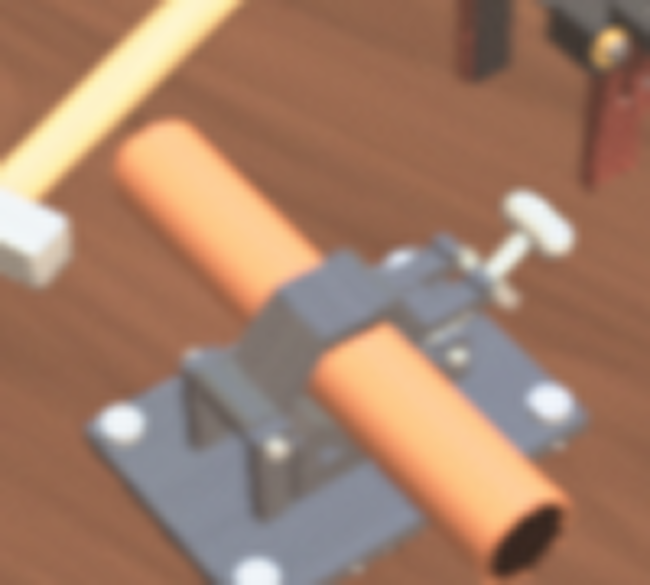

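The cap is down: the arch top stopped at z = 88.0 mm and the lug is level. The T-bar is unchanged at scene (347,199). Next I'll grip it and draw the bolt.

```bash
python3 - <<'E'
from h import *
h=movel(W(-102.8,0,65.3),v=.15,until_force=8); st(f"down {h}")
if not h:
    command_gripper(0); st("grip")
    a=np.arctan2(52.8,35.3)
    for d in (6,12,17):
        x,z=tee(a,d+1.5); movel(W(x,0,z),v=.04); st(f"draw {d}"); f=F(); print("axial",round(f[0]*np.sin(a)-f[2]*np.cos(a),1))
    crop("scene",315,165,60,55,10,"pics/c5.png")
E
```

```text
down False t 22.68 G [-102.2    0.2   65.6] F [-0.4  0.  -0.3] w 65.9 ff 0.0
grip t 23.3 G [-1.028e+02 -1.000e-01  6.540e+01] F [ 0.2 -1.1  1.4] w 34.3 ff 30.0
draw 6 t 23.6 G [-107.7   -0.    68.7] F [ 3.4 -1.6 -3.6] w 34.1 ff 30.0
axial 4.8
draw 12 t 23.9 G [-112.6    0.    72. ] F [ 4.3 -1.8 -4.7] w 34.1 ff 30.0
axial 6.2
draw 17 t 24.18 G [-116.6    0.    74.7] F [ 4.1 -1.8 -5.1] w 34.0 ff 30.0
axial 6.2
```

View pics/c5.png

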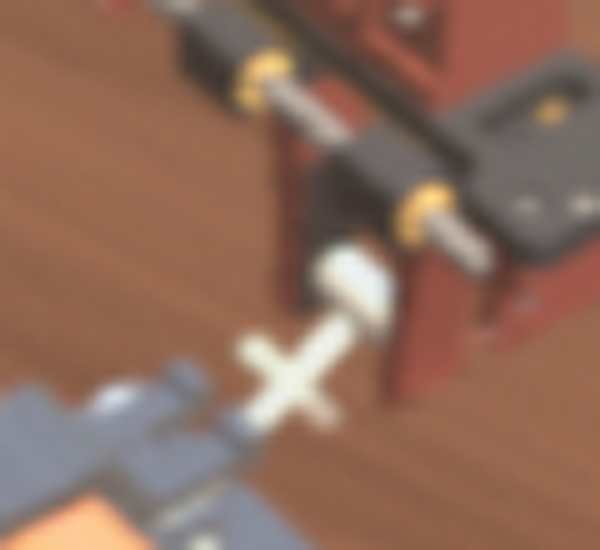

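```bash
python3 - <<'E'
from h import *
a0=np.arctan2(52.8,35.3)
for a in np.r_[a0,np.linspace(a0,.1,8)[1:]]:
    x,z=tee(a,20); movel(W(x,0,z),v=.05); f=F(); st(f"{a:.2f} ax {f[0]*np.sin(a)-f[2]*np.cos(a):.1f} tan {-f[0]*np.cos(a)-f[2]*np.sin(a):.1f}")
    if np.abs(f).max()>16: print("STOP"); break
crop("scene",300,150,80,70,8,"pics/c6.png")
E
```

```text
0.98 ax 6.4 tan 1.4 t 24.48 G [-1.177e+02  1.000e-01  7.550e+01] F [ 4.6 -1.  -4.7] w 34.2 ff 30.0
0.86 ax 7.6 tan 0.4 t 24.83 G [-1.113e+02  1.000e-01  8.410e+01] F [ 5.5 -1.7 -5.3] w 34.5 ff 30.0
0.73 ax 6.5 tan 0.4 t 25.19 G [-104.1   -0.    91.4] F [ 4.  -1.2 -5.1] w 34.0 ff 30.0
0.60 ax 6.5 tan 0.6 t 25.55 G [-96.1  -0.   97.7] F [ 3.2 -1.7 -5.7] w 34.2 ff 30.0
0.48 ax 6.7 tan 0.5 t 25.91 G [-87.2   0.  103. ] F [ 2.6 -2.1 -6.2] w 34.3 ff 30.0
0.35 ax 6.8 tan 0.6 t 26.27 G [-77.7   0.  107.1] F [ 1.8 -0.8 -6.6] w 34.3 ff 30.0
0.23 ax 7.3 tan 0.4 t 26.62 G [-67.8  -0.  110. ] F [ 1.2 -1.7 -7.2] w 34.5 ff 30.0
0.10 ax 6.6 tan -0.3 t 26.98 G [-57.6   0.  111.7] F [ 1.  -1.7 -6.5] w 33.9 ff 30.0
```

View pics/c6.png

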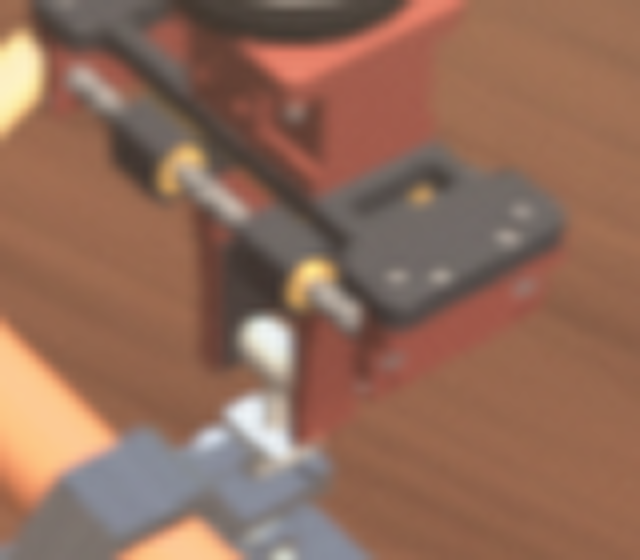

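The washer has passed over the lips, with no side force. Next I'll push lightly to the slot's bottom and then lower it.

```bash
python3 - <<'E'
from h import *
x,_,z=-57.6,0,111.7
f0=F()[0]
while x<-44:
    x+=.7 if x<-54 else .5; movel(W(x,0,112),v=.03); f=F(); 
    if f[0]<-6: break
st("contact"); wait(.2); st("settle")
E
```

```text
contact t 33.03 G [-4.490e+01 -1.000e-01  1.119e+02] F [-6.1 -0.3 -4.5] w 34.0 ff 30.0
settle t 33.23 G [-44.9  -0.  111.9] F [-5.1 -1.4 -5.3] w 34.3 ff 30.0
```

```bash
python3 - <<'E'
from h import *
x0=-44.4
for dx in (-2,-1,0,.5,1.):
    movel(W(x0+dx,0,112),v=.03); wait(.1); st(f"{dx}")
    if F()[0]<-12: break
E
```

```text
-2 t 33.58 G [-46.   -0.  112.1] F [-1.6  0.2 -6.4] w 34.0 ff 30.0
-1 t 33.93 G [-45.5   0.  112. ] F [-4.3 -0.7 -5.3] w 34.1 ff 30.0
0 t 34.28 G [-45.   -0.  111.9] F [-5.1 -0.4 -4.9] w 34.2 ff 30.0
0.5 t 34.63 G [-4.470e+01 -1.000e-01  1.119e+02] F [-5.7  0.  -3.4] w 34.5 ff 30.0
1.0 t 34.98 G [-4.450e+01 -1.000e-01  1.119e+02] F [-6.8 -0.4 -3.4] w 34.0 ff 30.0
```

```bash
python3 - <<'E'
from h import *
for z in np.arange(110,95.9,-2):
    movel(W(-44.4,0,z),v=.04); st(f"{z}")
    if F()[2]>4: print("STOP");break
E
```

```text
110.0 t 35.23 G [-44.6   0.  109.8] F [-4.8 -0.4 -6.8] w 34.3 ff 30.0
108.0 t 35.48 G [-44.7  -0.  107.7] F [-4.2 -0.1 -7.5] w 34.1 ff 30.0
106.0 t 35.73 G [-44.6  -0.  105.8] F [-4.3 -0.8 -7.6] w 34.2 ff 30.0
104.0 t 35.98 G [-44.6  -0.  103.9] F [-4.   0.4 -6.6] w 34.6 ff 30.0
102.0 t 36.23 G [-4.460e+01 -1.000e-01  1.021e+02] F [-4.7  0.3 -5. ] w 33.9 ff 30.0
100.0 t 36.48 G [-44.5   0.  101.2] F [-9.  -1.8  5.2] w 34.3 ff 30.0
STOP
```

The stem is against the slot end at about 5 N and the washer has landed. I'll release and check.

```bash
python3 - <<'E'
from h import *
movel(W(-44.8,0,101.5),v=.03); st("relax")
command_gripper(.7); wait(.3); movel(W(-46,0,190),v=.2); movel(W(-150,0,200),v=.3); st("away")
s=read_camera("scene"); t=read_camera("top")
cv2.imwrite("pics/s7.png",s[:,:,::-1]);cv2.imwrite("pics/t7.png",t[:,:,::-1])
a=cv2.resize(s[175:235,295:365,::-1],None,fx=8,fy=8,interpolation=3)
b=cv2.resize(t[185:225,285:325,::-1],None,fx=8,fy=8,interpolation=3)
c=np.zeros((480,800,3),np.uint8);c[:,:560]=a;c[:320,560:]=b[:,40:280];cv2.imwrite("pics/c7.png",c)
# predictions of tee centre, washer underside corners
for n in("scene","top"):
  for nm,d in(("lug",3),("lips",7)):
    P=np.array([[-50,0,92+d],[-50,18,92+d],[-50,-18,92+d],[-50,13,62+d],[-50,-13,62+d]])/1000
    print(n,nm,proj(n,O+P@C.T).round(1).tolist())
  P=np.array([[-68,17,66],[-68,-17,66],[-60.5,17,66],[-60.5,-17,66]])/1000
  print(n,"lip tops",proj(n,O+P@C.T).round(1).tolist())
E
```

```text
relax t 36.73 G [-44.6   0.  102.2] F [-5.7 -1.9  0.1] w 34.2 ff 30.0
away t 38.75 G [-1.509e+02 -1.000e-01  1.990e+02] F [ 0.3  0.  -0.7] w 61.6 ff 0.0
scene lug [[332.1, 199.6], [336.5, 203.7], [327.8, 195.6], [334.9, 210.5], [328.8, 204.7]]
scene lips [[332.1, 198.5], [336.5, 202.6], [327.8, 194.5], [335.0, 209.5], [328.8, 203.6]]
scene lip tops [[341.3, 208.1], [333.3, 200.6], [339.1, 209.4], [331.1, 201.8]]
top lug [[301.9, 202.8], [295.4, 200.9], [308.4, 204.6], [298.0, 202.9], [307.1, 205.5]]
top lips [[301.8, 202.6], [295.3, 200.7], [308.4, 204.4], [297.9, 202.7], [307.0, 205.3]]
top lip tops [[294.7, 208.8], [306.7, 212.1], [295.5, 206.2], [307.4, 209.5]]
```

View pics/c7.png

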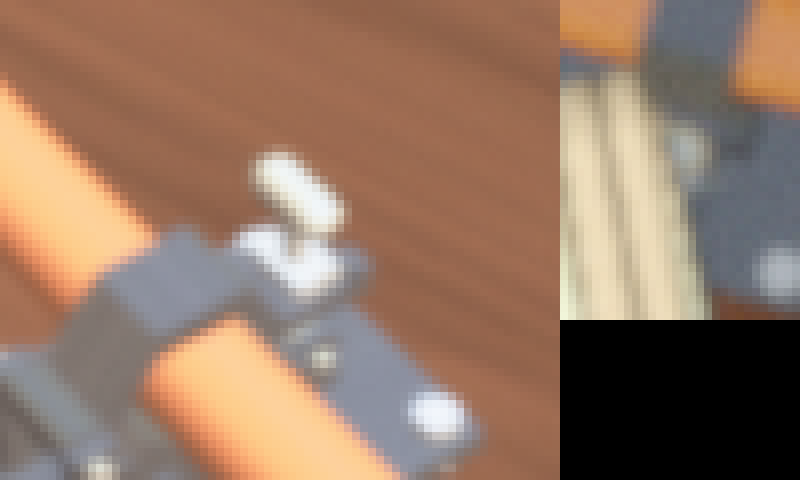

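The T-bar is at scene (332,198.5) and the washer looks to be behind the lips. The 1 px difference between seated and riding on the lips can't settle it, so I'll touch the T-bar's top lightly: z should be 103 if seated and 107 on the lips.

```bash
python3 - <<'E'
from h import *
command_gripper(0); movel(W(-49,0,150),v=.3); 
h=movel(W(-49,0,130),v=.15); h=movel(W(-49,0,116),v=.04,until_force=3); wait(.1); st(f"touch {h}"); print("tip z",((get_tcp_pos()-O)@C*1000).round(2))
movel(W(-49,0,150),v=.2); st()
E
```

```text
touch True t 41.09 G [-48.3   0.6 121.4] F [-1.5 -0.1  4.8] w 0.3 ff 2.6
tip z [-48.34   0.62 102.39]
 t 41.39 G [-48.2   0.4 151. ] F [-0.7 -0.2 -0.3] w 0.3 ff 0.0
```

```bash
python3 - <<'E'
from h import *
movel(W(-120,0,230),v=.25); wait(.3); st(); print(job_done())
E
```

```text
t 42.27 G [-119.9   -0.3  228.8] F [-0.   0.8 -0. ] w 0.7 ff 0.0
the job is handed in; nothing more can be done
None
```

I handed the job in at 42 s: the clamp half is fully home on the tube (arch top 88.0 mm, about 28 N peak press), and a touch on the T-bar's top (102.4 mm) shows the washer seated behind the lips; I did not re-measure the tube or bystanders at the end.

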